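# Load a turning blank into the stock box through its sprung flap

### The job

Pick up the push stick and use its tip to push the turning blank along the tray, through the sprung flap and into the stock box, until the blank is felt to press firmly against the end stop hidden inside; press gently, never ram it. Then draw the stick out so that the flap swings shut behind the blank, which must stay up against the stop, and lay the stick flat on the green mat. Touch the blank only with the stick, and leave the chuck, the glue bottle and the hammer alone.

Things in the scene. Friction and masses are not known exactly. Their poses are not given: they have to be found in the camera images.
- stock_box: Long low plywood box with an open feed tray before its gate, fixed. Origin: middle of the gate line, at bench level. x axis: level, INTO the box (push direction); z up. Tray and box share one flat floor 12 mm above the bench: tray x = -170 to 0 mm, box x = 0 to 300 mm. The channel in the box and between the rails is 76 mm wide (y = -38 to 38).
- tray_end (a point): Middle of the tray's outer edge, on its floor, 170 mm before the gate. Two low aluminium rails (8 mm thick, tops 32 mm above the bench) flank the channel over the last 100 mm before the gate.
- lintel (a point): Middle of the top of the dark steel gate frame, 94 mm above the bench. The frame is 12 mm thick (just before the gate line) and 120 mm wide; the box lid behind reaches 104 mm. The opening under it is 76 mm wide and reaches from 12 to 72 mm above the bench.
- flap (a joint): Angle of the yellow steel flap in the gate: 0 = hanging shut, positive = swung into the box, up to 1.45. Hinged along its top edge, 68 mm above the bench, 54 mm long, opens only inwards. Spring and weight close it, with about 0.5 to 1 N at its lower edge. It rides on the blank, then on the stick, and can shut once the blank's near end is 55 mm or more past the gate.
- flap_edge (a point): Middle of the flap's lower edge.
- end_stop: Bracket of the end stop inside the box, unseen under the lid. Its origin is that of the stock box and does NOT tell where the stop is: its front plate stands 175 to 235 mm past the gate, anew each run, unmeasured: find it by feel. The plate gives 8 mm under only 0.25 to 0.45 N, then a rubber buffer of 2.5 N/mm follows. Firmly pressed: over 3 N for 0.2 s; over 20 N is ramming.
- stop_bracket (a point): The end stop's fixed bracket near the box's back wall, 284 mm past the gate. When the stick is withdrawn the buffer pushes the blank back by 1 to 4 mm and the light plate goes on touching it; draw the stick back slowly at first (about 30 mm/s).
- blank_center (a point): Centre (half-way up) of the turning blank: dark wood block with red waxed ends, 100 mm long (its x axis, lying along the tray and pointing to the gate), 64 mm wide, 40 mm high, about 0.25 kg, on the tray floor. Sliding it takes about 1 to 4 N.
- stick_grip (a point): Middle of the orange handle of the push stick, half-way up. Handle 110 mm long (x), 30 mm wide (y, the width to grip), 36 mm high, lying flat on its underside. The stick weighs 0.22 kg and balances about 22 mm ahead of this point. x axis: along the stick to the tip; a wooden rod, 18 by 18 mm, runs on from the handle's front at half height.
- stick_tip (a point): Middle of the flat, 18 mm square end face of the push stick, 245 mm ahead of the handle's middle.
- mat: Thin green mat fixed on the bench, 360 mm (x) by 170 mm (y), 3 mm thick; origin at the centre of its underside. The stick lies on it at the start.
- chuck: Bystander: steel lathe chuck, 84 mm across and 72 mm high, standing on the bench; origin at the centre of its underside.
- glue: Bystander: yellow glue bottle, 52 mm across and 130 mm high; origin at the centre of its underside.
- mallet: Bystander: hammer lying on the bench beside the stock box, along the bench's y direction; origin near its middle, at bench level.
There are look-alikes about, which are no part of the job. Leave any grey or orange look-alike of the part that bears blank_center alone.

How it is judged:
On the way, in this order (a step that is already met when the one before it is completed fails the run):
1. the blank's leading end is through the gate and holds the flap open, pushed by the stick (x of blank_center in the frame of stock_box above -0.02 m and value of joint flap above 0.3 rad and distance between stick_tip and blank_center below 0.07 m), for 0.1 s.
2. the blank, wholly inside the gate, is pressed with the stick firmly (over 3 N) against the end stop (x of blank_center in the frame of stock_box above 0.11 m and contact force between blank and end_stop above 3 N and contact force between push_stick and blank above 2 N), for 0.2 s.
At the end, for the whole second after the job is handed in: The blank is in the box, its centre more than 110 mm inside the gate and still touching the end stop (over 0.1 N), at rest; the flap is shut (under 0.08 rad); the push stick lies flat and at rest with the middle of its handle on the green mat (value of joint flap below 0.08 rad and x of blank_center in the frame of stock_box above 0.11 m and contact force between blank and end_stop above 0.1 N and linear speed of each of blank, push_stick below 0.01 m/s and x of stick_grip in the frame of mat between -0.18 and 0.18 m and y of stick_grip in the frame of mat between -0.085 and 0.085 m and height (world z) of stick_grip below 0.028 m and angle between stick_grip's own x axis and vertical between 1.5 and 1.64 rad).
It fails at once if the blank rams the end stop (over 20 N) (contact force between blank and end_stop above 20 N).
It fails at once if the robot touches the blank other than with the stick (contact force between any of the fingers, the arm and blank above 0.5 N).
It fails at once if a bystander is shifted by over 30 mm (distance of any of chuck, glue, mallet from where it was at the start of the episode above 0.03 m).
It also fails if it takes over 67 s, if anything falls off the work surface, if the arm or the gripper's body presses on something with over 40 N, if the wrist force passes 120 N, or if a joint passes its speed limit or range.

### The arm

A 6-joint arm with a two-finger parallel gripper is mounted at the origin on the work surface. World frame = base frame: x ahead of the robot, y to its left, z up, the work surface at z = 0. Lengths are in m, angles in rad, forces in N, time in s.
With the tool pointing down it reaches from about 0.3 to 0.75 m from the base axis. Payload 8.5 kg.
Tool frame: the origin (TCP) lies at the very end of the fingers, on their centre line; the grasp point (between the pads) lies 19 mm behind it; z points along the fingers, y is the line along which they close (so a half turn about z gives the same grasp; the last joint's range is limited). The gripper opens to 88 mm and grips with 3 to 60 N. Pads are 18 mm wide; open, the fingers measure 123 mm over their backs; the gripper's body (75 mm by 187 mm) begins 45 mm behind the grasp point.
Start: joints at [-1.317, 0.381, 1.297, -0, 1.464, -0.215], TCP at [0.248, -0.491, 0.239] pointing down, gripper open.
Joint ranges: [-3.11, 3.11], [-0.89, 2.33], [0.22, 2.48], [-1.42, 4.56], [0.17, 2.85], [-2.88, 2.88]. Speed limits (rad/s): [2.39, 2.39, 3.14, 3.14, 3.14, 3.14].

### API

Orientations are given as a unit quaternion [w, x, y, z].
In Python, from station import ctrl gives the robot as it stands.
- The arm moves only by the tool play_rows, never from a script. Its argument "commands" is one flat list of numbers, 7 for each row, row after row: the gripper's target within -1 to 1 (shut at 1, half-way at 0, fully open at -1), then the shift along the tool's x, y, z in units of 50 mm (1.0 is 50 mm), then the turn, a rotation vector about the tool's x, y, z in degrees. In form: [jaw, dx, dy, dz, rx, ry, rz, jaw, dx, dy, dz, rx, ry, rz, ...]. A call has 1 to 8 rows; each row is the pose to reach, as a shift and turn from the pose commanded when the call began, along the tool's axes at that moment; what a row does not reach only later rows make up. A row lasts 1/8 s, in which the tool goes at most 62.5 mm and 10.7 degrees, less where a joint would pass 70% of its speed; a pose out of reach is approached as far as the arm can. A call with a gripper value outside its range is refused whole. The fingers move at their own pace and stop on an object; "force" is the grip in N (left out, the last holds). Time passes only in rows, so rows that repeat a pose let the fingers close. It gives the time, the measured TCP pose, the force, the opening and the grip force at its end, in the units of the state.
- ctrl.read_state(): the state, without advancing time (a new reading comes with each control period).
- ctrl.read_camera(name): name is "side" or "top"; returns a dict with "frame" (420x560x3 uint8, blue, green, red), "fov_y" (degrees; the focal length in pixels is half the picture's height over the tangent of half this angle, whatever the lens; pixels are square), "cx", "cy" (the principal point, pixels), "distortion" ([k1, k2, p1, p2, k3] as OpenCV has them; the pictures are not rectified), "origin" and "attitude" of the camera in the world. Camera axes: x right, y down, z forward; pixel columns grow to the right and rows downward; lengths in m; the calibration is good to about 2 mm. A picture is of the moment at which its call begins. There is no depth.
- ctrl.finish_job(): hands the job in; it is judged then, once.
Trained networks look in the newest picture that a camera, given by its name, has taken for a name from the list of things; names that differ only in an ending like _2 or _b are one class to them, and where a whole thing is asked for, a point or a joint stands for the part that bears it (a point fixed in the world has none). Each returns a list of dicts, best first, with "confidence" (0 to 1); they miss things now and then, are a little off and sometimes report something else, mostly with a low value. They report only what shows in the picture. A call takes as long as a camera call. They do not tell look-alikes from the thing itself.
- ctrl.spot_in(camera, name): "extent" ([left, top, width, height] in pixels, round what is visible of it).
- ctrl.regions_of(camera, name): "mask" (420x560 bool, what is visible of it) and "extent" ([left, top, width, height] in pixels, round what is visible of it).
- ctrl.tip_of(camera, name): "xy" ([column, row] in pixels: a listed point, or the origin of a listed thing).
The state is a dict: "time_s": time; "joint_pos": joint angles; "qvel": joint speeds; "effort": joint torques, N m; "tcp_pos": TCP position; "orientation": TCP orientation; "ft_force": force on the tool from outside, world axes, zero at the start; "torque": the same for the moment, N m; "finger_gap": finger opening in m; "finger_force": force on a finger pad.
Only numpy, scipy, OpenCV 4.12 (cv2) and the standard library are available. Lean on these libraries where they do the work, as an engineer would, in place of code of your own. Each camera call takes 0.05 s, during which the arm holds its last target. There are 200 camera calls.

## Working session

There is one attempt and no reset: what is moved stays moved. The work goes in short steps, Python scripts to look and compute and a tool call to move; the robot and the scene stay as the last step left them, time stands still between calls to the robot, and variables do not carry over. Pictures are saved under pics/ and viewed, at most 10 in all, crops included, and the job is handed in when it is done.

Besides the shell and the picture viewer there is one more tool, called after "Request:" in YAML: its name, and indented under it one key for each argument. play_rows: Moves the arm, as the interface text tells. Its arguments: {"type":"object","properties":{"commands":{"type":"array"},"force":{"type":"number"}},"required":["commands"]}

```bash
mkdir -p pics
cat > h.py <<'E'
import numpy as np, cv2
from station import ctrl
from scipy.spatial.transform import Rotation as R
def rot(a):
    a=np.array(a,float)
    return a if a.shape==(3,3) else R.from_quat(np.r_[a[1:],a[0]]).as_matrix()
def ray(c,uv):
    h,w=c['frame'].shape[:2]; f=h/2/np.tan(np.radians(c['fov_y'])/2)
    K=np.array([[f,0,c['cx']],[0,f,c['cy']],[0,0,1]])
    p=cv2.undistortPoints(np.array([[uv]],float),K,np.array(c['distortion'],float))[0,0]
    return np.array(c['origin'],float), rot(c['attitude'])@np.r_[p,1]
def atz(c,uv,z):
    o,d=ray(c,uv); return o+d*(z-o[2])/d[2]
def proj(c,P):
    h,w=c['frame'].shape[:2]; f=h/2/np.tan(np.radians(c['fov_y'])/2)
    K=np.array([[f,0,c['cx']],[0,f,c['cy']],[0,0,1]]); M=rot(c['attitude']).T
    return cv2.projectPoints(np.atleast_2d(P).astype(float),cv2.Rodrigues(M)[0],-M@np.array(c['origin'],float),K,np.array(c['distortion'],float))[0][:,0]
E
cat > a.py <<'E'
from h import *
np.set_printoptions(precision=3,suppress=True)
Z=dict(tray_end=.012,lintel=.094,flap_edge=.014,blank_center=.032,stick_grip=.021,stick_tip=.021,mat=0,chuck=0,glue=0,mallet=0,stock_box=0)
for n in ('top','side'):
    c=ctrl.read_camera(n); cv2.imwrite(f'pics/{n}0.png',c['frame'])
    print(n,c['origin'],c['attitude'],c['fov_y'])
    for k,z in Z.items():
        for r in ctrl.tip_of(n,k)[:3]: print(k,np.round(r['xy'],1),round(r['confidence'],2),atz(c,r['xy'],z))
print(ctrl.read_state())
E
python3 a.py
```

```text
top [0.441 0.045 1.619] [-0.02   0.714 -0.7    0.008] 42.87253382572271
tray_end [302.7 206.8] 0.98 [0.5   0.002 0.012]
blank_center [322.8 261.8] 0.88 [ 0.338 -0.06   0.032]
blank_center [254.5 270.2] 0.76 [0.309 0.142 0.032]
blank_center [281.2 207.2] 0.71 [0.497 0.067 0.032]
stick_grip [390.6 216.4] 0.89 [ 0.476 -0.26   0.021]
stick_grip [226.9 131.7] 0.68 [0.722 0.235 0.021]
stick_grip [247.4 209.6] 0.6 [0.488 0.168 0.021]
stick_tip [385.  138.6] 0.85 [ 0.709 -0.241  0.021]
mat [395.1 188.2] 0.71 [ 0.562 -0.277  0.   ]
chuck [343.6 128.8] 0.92 [ 0.74  -0.118  0.   ]
glue [299.1 125.3] 0.81 [0.749 0.017 0.   ]
glue [341.3 128.3] 0.38 [ 0.742 -0.111  0.   ]
mallet [228.6 133.3] 0.69 [0.72  0.232 0.   ]
stock_box [249.7 210.6] 0.7 [0.486 0.162 0.   ]
side [0.137 0.603 0.823] [ 0.104 -0.273  0.895 -0.337] 52.973057547041
tray_end [289.6 218.6] 0.9 [0.499 0.008 0.012]
lintel [257.3 238.7] 0.57 [0.489 0.157 0.094]
blank_center [363.2 223.1] 0.95 [ 0.332 -0.065  0.032]
blank_center [321.5 294.7] 0.8 [0.317 0.165 0.032]
blank_center [274.1 229.4] 0.65 [0.502 0.073 0.032]
stick_grip [350.1 162. ] 0.62 [ 0.466 -0.259  0.021]
stick_tip [274.2 133.9] 0.6 [ 0.717 -0.244  0.021]
stick_tip [291.2 214.2] 0.59 [0.499 0.    0.021]
mat [318.7 152.7] 0.56 [ 0.572 -0.266  0.   ]
chuck [243.6 160.5] 0.56 [ 0.737 -0.114 -0.   ]
glue [212.3 182.2] 0.8 [0.755 0.007 0.   ]
mallet [164.3 242.6] 0.96 [0.717 0.236 0.   ]
stock_box [259.7 266.7] 0.92 [0.482 0.163 0.   ]
{'time_s': 1.2, 'joint_pos': array([-1.317,  0.381,  1.297, -0.   ,  1.464, -0.215]), 'qvel': array([ 0.001,  0.002,  0.001,  0.001, -0.001, -0.001]), 'effort': array([ -0.001, -43.781, -22.473,   0.071,   0.031,  -0.   ]), 'tcp_pos': array([ 0.248, -0.491,  0.239]), 'orientation': array([-0.   ,  0.973,  0.232, -0.   ]), 'ft_force': array([ 0.082, -0.174,  0.444]), 'torque': array([ 0.026, -0.004,  0.017]), 'finger_force': 0.0, 'finger_gap': 0.08805866206978978}
```

View pics/top0.png

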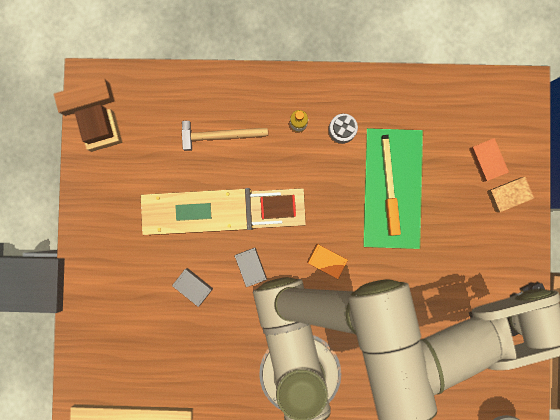

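View pics/side0.png

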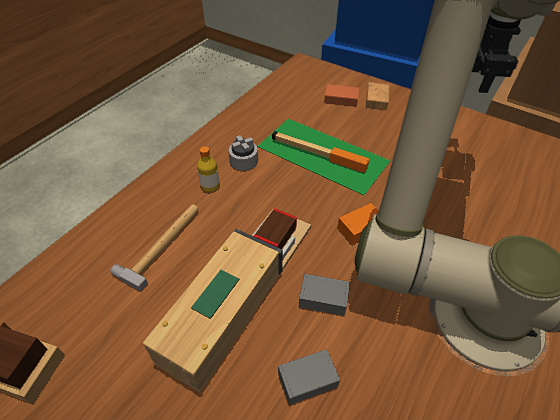

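The top view shows the box at left, with the gate at about (249,209) and the tray running to (304,206). The blank with red ends is at (278,207), and the stick handle is at (393,217) with its tip at (385,138). The side view agrees. Orange and grey look-alikes lie nearer the robot. Next I refine the box axis and the stick pose.

```bash
cat > b.py <<'E'
from h import *
from scipy.optimize import least_squares
np.set_printoptions(precision=4,suppress=True)
c=ctrl.read_camera('top')
def masks(n):
    for r in ctrl.regions_of('top',n)[:3]:
        e=r['extent']; print(n,round(r['confidence'],2),np.round(e,1),r['mask'].sum()); yield r
def rect(m,z):
    cs=cv2.findContours(m.astype(np.uint8),cv2.RETR_EXTERNAL,cv2.CHAIN_APPROX_NONE)[0]
    ct=max(cs,key=len)[:,0]
    P=np.array([atz(c,p,z)[:2] for p in ct]); r=cv2.minAreaRect((P*1000).astype(np.float32)); 
    print(' rect c,size,ang',np.round(r[0],1),np.round(r[1],1),round(r[2],2))
for n,z in (('stock_box',.104),('stick_grip',.03),('blank_center',.052),('mat',.003)):
    for r in masks(n): rect(r['mask'],z)
im=c['frame']
a=cv2.resize(im[170:255,130:320],None,fx=4,fy=4,interpolation=cv2.INTER_CUBIC)
def draw(g,th):
    cs,s=np.cos(th),np.sin(th)
    W=lambda x,y,z:[g[0]+cs*x-s*y,g[1]+s*x+cs*y,z]
    for pts,col in (([(-.17,-.038,.012),(-.17,.038,.012)],(255,0,0)),([(-.1,-.038,.032),(0,-.038,.032)],(255,0,0)),([(-.1,.038,.032),(0,.038,.032)],(255,0,0)),([(-.012,-.06,.094),(-.012,.06,.094)],(0,255,255)),([(0,-.046,.104),(.3,-.046,.104)],(255,0,255)),([(0,.046,.104),(.3,.046,.104)],(255,0,255))):
        p=(proj(c,np.array([W(*q) for q in pts]))-[130,170]+.5)*4
        cv2.line(a,tuple(map(int,p[0])),tuple(map(int,p[1])),col,1)
t=np.array([.4995,.005]);g=np.array([.487,.174]); th=np.arctan2(*(g-t)[::-1]); print('th',np.degrees(th)); draw(t+.17*np.array([np.cos(th),np.sin(th)]),th)
b=cv2.resize(im[120:255,360:430],None,fx=4,fy=4,interpolation=cv2.INTER_CUBIC)
cv2.imwrite('pics/box1.png',a);cv2.imwrite('pics/st1.png',b)
E
python3 b.py
```

```text
stock_box 0.92 [138.9 189.  165.5  47. ] 5729
 rect c,size,ang [482.6 232.7] [118.5 465.5] 4.51
stick_grip 0.92 [380.5 135.8  19.9  99.5] 972
 rect c,size,ang [ 571.1 -253.1] [302.7  39.5] 6.37
stick_grip 0.32 [137.  186.  166.3  48.7] 5816
 rect c,size,ang [486.  243.1] [124.  491.7] 3.97
blank_center 0.91 [236.8 251.5  30.2  34.1] 810
 rect c,size,ang [319.1 152.8] [101.5  70.3] 19.83
blank_center 0.78 [306.7 241.6  43.1  37.1] 788
 rect c,size,ang [341.8 -71.2] [103.4  65.9] 63.68
blank_center 0.7 [263.5 195.8  31.4  24.1] 748
 rect c,size,ang [497.8  76.1] [ 64.6 100.1] 5.51
mat 0.66 [363.  128.3  60.9 122.8] 5740
 rect c,size,ang [ 562.8 -269.9] [170.3 360.1] 89.13
th 94.2301507080294
```

View pics/box1.png

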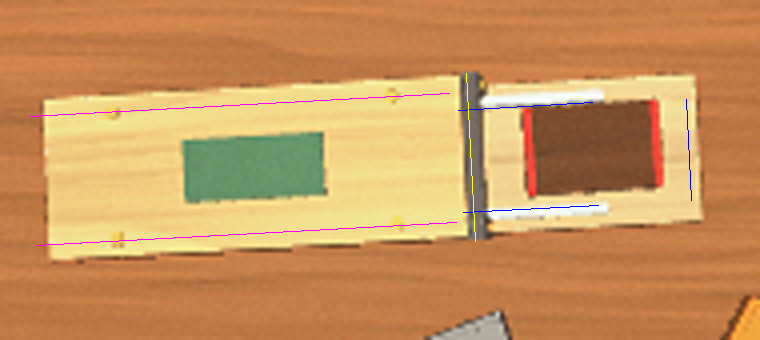

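View pics/st1.png

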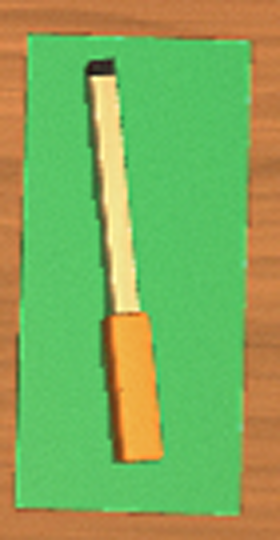

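The crop confirms the box axis at about 94.3°. The rail inner edges match the overlay and the tray end lies about 8 mm further out. Next I compute the stick grip and the first move.

```bash
cat > mv.py <<'E'
from h import *
import sys
np.set_printoptions(precision=4,suppress=True)
# usage: mv.py x y z yaw_deg : shift in tool units & turn about tool z (tool down)
def rel(x,y,z,yaw):
    s=ctrl.read_state(); M=rot(s['orientation']); d=M.T@(np.array([x,y,z])-s['tcp_pos'])/.05
    D=R.from_euler('z',yaw,degrees=True).as_matrix()@np.diag([1,-1,-1])
    print('shift',d,'turn',np.degrees(R.from_matrix(M.T@D).as_rotvec()),'yaw now',np.degrees(np.arctan2(M[1,0],M[0,0])),'t',s['time_s'],'F',s['ft_force'])
if len(sys.argv)>4: rel(*map(float,sys.argv[1:5]))
E
python3 - <<'E'
from h import *
c=ctrl.read_camera('top'); q=lambda u,v,z:atz(c,(360-.5+(u+.5)/4,120-.5+(v+.5)/4),z)
hc=q(134,388,.039);tp=q(101,60,.030);b=q(134,461,.039);f=q(127,314,.039)
print(hc,tp,b,f,np.degrees(np.arctan2(*(tp-hc)[:2][::-1])),np.linalg.norm((tp-hc)[:2]),np.linalg.norm(f-b))
q=lambda u,v,z:atz(c,(130-.5+(u+.5)/4,170-.5+(v+.5)/4),z)
print('tray end',q(698,147,.012),'blank near',q(661,143,.052),'far',q(526,151,.052),'frame front',q(485,155,.05))
E
python3 mv.py .475 -.26 .12 5.8
```

```text
[ 0.47527383 -0.26394439  0.039     ] [ 0.71963335 -0.23842659  0.03      ] [ 0.42156175 -0.26459214  0.039     ] [ 0.52976613 -0.25814792  0.039     ] 5.961635030231798 0.24568827837247986 0.10839610387820779
tray end [ 0.50137399 -0.00200494  0.012     ] blank near [0.50227725 0.02631584 0.052     ] far [0.49447001 0.12514488 0.052     ] frame front [0.491007   0.15531167 0.05      ]
shift [ 6.1258 -2.0682  2.3752] turn [ 0.001   0.0004 21.062 ] yaw now 26.861987722382068 t 1.5 F [ 0.0119  0.2525 -0.0538]
```

Request:
play_rows:
  commands: [-1,1.0,-0.35,0.4,0,0,4,-1,2.1,-0.7,0.8,0,0,8,-1,3.2,-1.1,1.2,0,0,12,-1,4.3,-1.45,1.6,0,0,16,-1,5.3,-1.8,2.0,0,0,21,-1,6.13,-2.03,2.6,0,0,21,-1,6.13,-2.03,3.2,0,0,21,-1,6.13,-2.03,3.2,0,0,21]
  force: 40

```text
time_s: 2.5
tcp_pos: [0.4756, -0.2607, 0.0773]
orientation: [-0.001, 0.999, 0.051, -0.001]
ft_force: [0.3, 0.0, -0.4]
finger_gap: 0.088
finger_force: 0.0
```

```bash
python3 mv.py .4755 -.262 .014 5.9
```

```text
shift [-0.0004  0.0291  1.2654] turn [-0.1684  0.157   0.0015] yaw now 5.901734625380916 t 2.5 F [ 0.2846  0.0132 -0.3845]
```

Request:
play_rows:
  commands: [-1,0,0.03,0.5,0,0,0,-1,0,0.03,1.0,0,0,0,-1,0,0.03,1.25,0,0,0,-1,0,0.03,1.25,0,0,0,1,0,0.03,1.25,0,0,0,1,0,0.03,1.25,0,0,0,1,0,0.03,1.25,0,0,0,1,0,0.03,1.25,0,0,0]
  force: 40

```text
time_s: 3.5
tcp_pos: [0.4763, -0.2631, 0.0164]
orientation: [0.0, 0.999, 0.051, 0.0]
ft_force: [0.3, -0.1, -0.2]
finger_gap: 0.0502
finger_force: 0.0
```

```bash
python3 mv.py .4755 -.262 .17 5.9
```

```text
shift [-0.0127 -0.0233 -3.0712] turn [ 0.0118 -0.0121 -0.0377] yaw now 5.862302701258466 t 3.5 F [ 0.2736 -0.1088 -0.2117]
```

Request:
play_rows:
  commands: [0.2,0,0,0.06,0,0,0,1,0,0,0.06,0,0,0,1,0,0,0.06,0,0,0,1,0,0,0.06,0,0,0,1,0,0,0.06,0,0,0,1,0,0,0.06,0,0,0]
  force: 50

```text
time_s: 4.25
tcp_pos: [0.4762, -0.2631, 0.0132]
orientation: [-0.0, 0.999, 0.051, -0.0]
ft_force: [0.0, 0.2, -3.1]
finger_gap: 0.0291
finger_force: 49.9
```

Request:
play_rows:
  commands: [1,0,0,-0.4,0,0,0,1,0,0,-1.2,0,0,0,1,0,0,-2.2,0,0,0,1,0,0,-3.0,0,0,0,1,0,0,-3.0,0,0,0]

```text
time_s: 4.88
tcp_pos: [0.477, -0.2637, 0.1658]
orientation: [0.002, 0.999, 0.051, 0.002]
ft_force: [0.4, 0.4, -3.5]
finger_gap: 0.0297
finger_force: 49.9
```

```bash
python3 - <<'E'
from h import *
c=ctrl.read_camera('side');cv2.imwrite('pics/s2.png',c['frame'][60:320,200:500])
for n in('stick_tip','stick_grip'): print([(r['xy'],r['confidence'],atz(c,r['xy'],.17)) for r in ctrl.tip_of('side',n)[:2]])
E
python3 mv.py .521 -.262 .16 94.3
```

```text
[([271.4, 85.4], 0.83, array([ 0.73839062, -0.26355997,  0.17      ]))]
[([354.2, 113.5], 0.89, array([ 0.48347251, -0.27365788,  0.17      ]))]
shift [0.9049 0.0811 0.0303] turn [ -0.1899  -0.0006 -88.4424] yaw now 5.857633272208879 t 5.025 F [-0.4886 -0.2619 -2.1438]
```

View pics/s2.png

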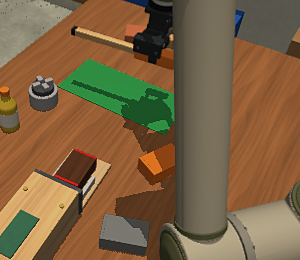

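Request:
play_rows:
  commands: [1,0.1,0,0,0,0,-5,1,0.2,0,0,0,0,-15,1,0.4,0,0,0,0,-25,1,0.6,0,0,0,0,-35,1,0.8,-0.03,0,0,0,-45,1,0.91,-0.06,0,0,0,-55,1,0.91,-0.06,0,0,0,-65,1,0.91,-0.06,0,0,0,-75]

```text
time_s: 6.02
tcp_pos: [0.5207, -0.2551, 0.161]
orientation: [-0.002, 0.759, 0.651, -0.0]
ft_force: [0.0, 0.5, -2.9]
finger_gap: 0.0298
finger_force: 49.9
```

```bash
python3 mv.py .5205 -.255 .1 94.3
```

```text
shift [-0.0017  0.0002  1.2209] turn [ -0.18    -0.1246 -13.1026] yaw now 81.19722412344063 t 6.025 F [ 0.0003  0.5342 -2.916 ]
```

Request:
play_rows:
  commands: [1,0,0,0.2,0,0,-8,1,0,0,0.7,0,0,-13.4,1,0,0,1.3,0,0,-13.4,1,0,0,1.6,0,0,-13.4,1,0,0,1.6,0,0,-13.4,1,0,0,1.6,0,0,-13.4]

```text
time_s: 6.78
tcp_pos: [0.5215, -0.2557, 0.0839]
orientation: [0.001, 0.68, 0.733, 0.0]
ft_force: [0.4, -0.8, -1.2]
finger_gap: 0.0294
finger_force: 49.9
```

```bash
python3 - <<'E'
from h import *
c=ctrl.read_camera('top');cv2.imwrite('pics/t3.png',cv2.resize(c['frame'][150:260,130:420],None,fx=2.7,fy=2.7,interpolation=cv2.INTER_CUBIC))
s=ctrl.read_state();print(s['tcp_pos'])
z=s['tcp_pos'][2]+.008
for n in('stick_tip','stick_grip'): print([(r['xy'],r['confidence'],atz(c,r['xy'],z)) for r in ctrl.tip_of('top',n)[:2]])
c=ctrl.read_camera('side');cv2.imwrite('pics/s3.png',cv2.resize(c['frame'][100:300,200:450],None,fx=3,fy=3,interpolation=cv2.INTER_CUBIC))
E
python3 mv.py .5205 -.255 .033 94.3
```

```text
[ 0.52158791 -0.2557645   0.08414736]
[([311.5, 206.3], 0.63, array([ 0.49899957, -0.02067467,  0.09214736])), ([247.7, 209.7], 0.44, array([0.48570127, 0.1613575 , 0.09214736]))]
[]
shift [ 0.0154 -0.0185  1.02  ] turn [ 0.0612  0.0532 -0.04  ] yaw now 94.25992406749813 t 6.975 F [ 0.0046 -0.0383 -1.8258]
```

View pics/t3.png

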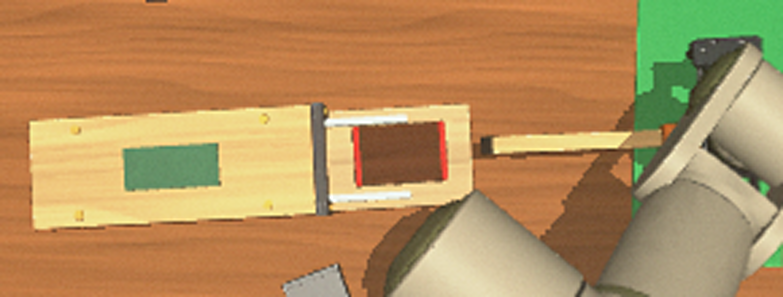

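View pics/s3.png

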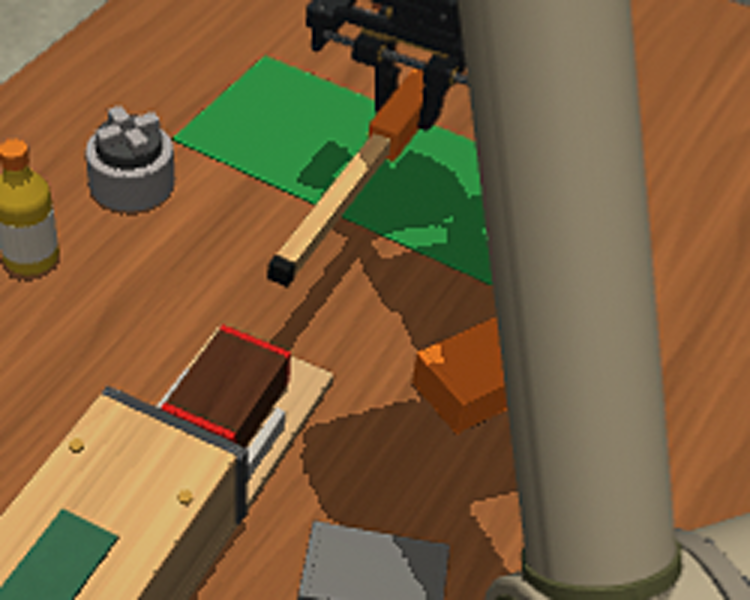

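The stick is in line with the blank, with its tip near (484,146) in the top crop and the blank's red end at (445,150). I check the rod's level by projecting the predicted tip face.

Run:
```python
from h import *
s=ctrl.read_state();M=rot(s['orientation']);t=s['tcp_pos']
d=R.from_euler('z',94.3,degrees=True).apply([1,0,0])
c=ctrl.read_camera('side')
for dz in(-.01,0,.01):
  p=t+[0,0,.008+dz]+.245*d; print(p,proj(c,p), (proj(c,p)[0]-[200,100])*3)
```

```text
[ 0.50305008 -0.01134553  0.08200403] [[293.01932872 194.04749145]] [279.05798617 282.14247435]
[ 0.50305008 -0.01134553  0.09200403] [[293.13460549 191.17774651]] [279.40381647 273.53323952]
[ 0.50305008 -0.01134553  0.10200403] [[293.25155676 188.26555644]] [279.75467027 264.79666932]
```

Request:
play_rows:
  commands: [1,0,0,0.3,0,0,0,1,0,0,0.7,0,0,0,1,0,0,1.0,0,0,0,1,0,0,1.0,0,0,0,1,0.2,0,1.0,0,0,0,1,0.4,0,1.0,0,0,0,1,0.4,0,1.0,0,0,0]

```text
time_s: 7.9
tcp_pos: [0.5198, -0.2345, 0.0337]
orientation: [0.0, 0.68, 0.733, 0.0]
ft_force: [-0.1, 0.1, -2.8]
finger_gap: 0.0295
finger_force: 49.9
```

```bash
python3 mv.py .5015 -.006 .034 94.3
```

```text
shift [ 4.5853 -0.0192 -0.006 ] turn [0.0179 0.0109 0.0309] yaw now 94.33086272427883 t 7.9 F [-0.0778  0.0938 -2.7706]
```

Request:
play_rows:
  commands: [1,0.15,0,0,0,0,0,1,0.3,0,0,0,0,0,1,0.5,0,0,0,0,0,1,0.75,0,0,0,0,0,1,1.0,0,0,0,0,0,1,1.25,0,0,0,0,0,1,1.45,0,0,0,0,0,1,1.6,0,0,0,0,0]

```text
time_s: 8.9
tcp_pos: [0.5138, -0.1554, 0.0334]
orientation: [0.0, 0.68, 0.733, -0.0]
ft_force: [0.3, -5.2, -2.7]
finger_gap: 0.0297
finger_force: 49.9
```

```bash
python3 - <<'E'
from h import *
c=ctrl.read_camera('side');cv2.imwrite('pics/s4.png',cv2.resize(c['frame'][150:320,180:400],None,fx=3,fy=3,interpolation=cv2.INTER_CUBIC))
E
python3 mv.py .5015 -.006 .034 94.3
```

```text
shift [ 2.9817 -0.0192 -0.0134] turn [-0.009  -0.0133 -0.0104] yaw now 94.28962105806133 t 8.95 F [ 0.7513 -1.2555 -2.3521]
```

View pics/s4.png

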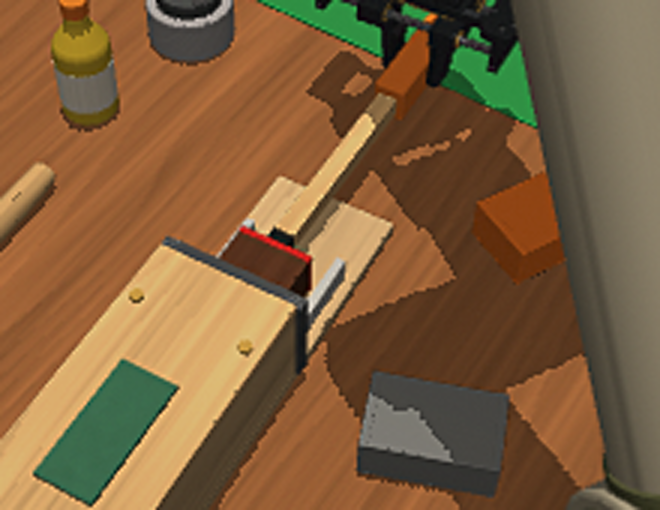

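The tip sits on the blank's red end and the blank is entering the gate. Pushing on.

Request:
play_rows:
  commands: [1,0.15,0,0,0,0,0,1,0.35,0,0,0,0,0,1,0.55,0,0,0,0,0,1,0.75,0,0,0,0,0,1,0.95,0,0,0,0,0,1,1.15,0,0,0,0,0,1,1.35,0,0,0,0,0,1,1.5,0,0,0,0,0]

```text
time_s: 9.95
tcp_pos: [0.5081, -0.0803, 0.0332]
orientation: [-0.0, 0.68, 0.733, -0.0]
ft_force: [0.3, -2.3, -2.3]
finger_gap: 0.0298
finger_force: 49.9
```

Request:
play_rows:
  commands: [1,0.15,0,0,0,0,0,1,0.3,0,0,0,0,0,1,0.45,0,0,0,0,0,1,0.6,0,0,0,0,0,1,0.75,0,0,0,0,0,1,0.9,0,0,0,0,0,1,1.0,0,0,0,0,0,1,1.1,0,0,0,0,0]

```text
time_s: 10.95
tcp_pos: [0.504, -0.0258, 0.0332]
orientation: [-0.0, 0.68, 0.733, -0.0]
ft_force: [0.0, -1.3, -2.5]
finger_gap: 0.0294
finger_force: 49.9
```

Request:
play_rows:
  commands: [1,0.05,0,0,0,0,0,1,0.1,0,0,0,0,0,1,0.15,0,0,0,0,0,1,0.2,0,0,0,0,0,1,0.25,0,0,0,0,0,1,0.3,0,0,0,0,0,1,0.35,0,0,0,0,0,1,0.4,0,0,0,0,0]

```text
time_s: 11.95
tcp_pos: [0.5026, -0.006, 0.0333]
orientation: [-0.0, 0.68, 0.733, -0.0]
ft_force: [-0.0, -3.0, -2.5]
finger_gap: 0.0295
finger_force: 49.9
```

Request:
play_rows:
  commands: [1,0.02,0,0,0,0,0,1,0.04,0,0,0,0,0,1,0.06,0,0,0,0,0,1,0.08,0,0,0,0,0]

```text
time_s: 12.45
tcp_pos: [0.5023, -0.0021, 0.0332]
orientation: [-0.0, 0.68, 0.733, 0.0]
ft_force: [-0.0, -2.0, -2.3]
finger_gap: 0.0298
finger_force: 49.9
```

Request:
play_rows:
  commands: [1,0.02,0,0,0,0,0,1,0.04,0,0,0,0,0,1,0.06,0,0,0,0,0]

```text
time_s: 12.82
tcp_pos: [0.5021, 0.0009, 0.0333]
orientation: [-0.0, 0.68, 0.733, 0.0]
ft_force: [1.0, -1.2, -2.7]
finger_gap: 0.0295
finger_force: 49.9
```

Request:
play_rows:
  commands: [1,0.02,0,0,0,0,0,1,0.04,0,0,0,0,0,1,0.06,0,0,0,0,0]

```text
time_s: 13.2
tcp_pos: [0.5018, 0.0039, 0.0332]
orientation: [-0.0, 0.68, 0.733, -0.0]
ft_force: [0.2, -1.9, -2.3]
finger_gap: 0.0293
finger_force: 49.9
```

Request:
play_rows:
  commands: [1,0.02,0,0,0,0,0,1,0.04,0,0,0,0,0,1,0.06,0,0,0,0,0]

```text
time_s: 13.58
tcp_pos: [0.5016, 0.0069, 0.0333]
orientation: [-0.0, 0.68, 0.733, -0.0]
ft_force: [0.4, -2.3, -2.8]
finger_gap: 0.0297
finger_force: 49.9
```

Request:
play_rows:
  commands: [1,0.02,0,0,0,0,0,1,0.04,0,0,0,0,0,1,0.06,0,0,0,0,0]

```text
time_s: 13.95
tcp_pos: [0.5014, 0.0099, 0.0332]
orientation: [0.0, 0.68, 0.733, 0.0]
ft_force: [0.3, -3.0, -3.7]
finger_gap: 0.0291
finger_force: 49.9
```

Request:
play_rows:
  commands: [1,0.02,0,0,0,0,0,1,0.04,0,0,0,0,0,1,0.06,0,0,0,0,0]

```text
time_s: 14.32
tcp_pos: [0.5012, 0.0128, 0.0332]
orientation: [-0.0, 0.68, 0.733, -0.0]
ft_force: [-0.7, -1.8, -3.1]
finger_gap: 0.0301
finger_force: 49.9
```

Request:
play_rows:
  commands: [1,0.02,0,0,0,0,0,1,0.04,0,0,0,0,0,1,0.06,0,0,0,0,0]

```text
time_s: 14.7
tcp_pos: [0.5009, 0.0158, 0.0332]
orientation: [-0.0, 0.68, 0.733, -0.0]
ft_force: [0.0, -2.3, -2.2]
finger_gap: 0.0294
finger_force: 49.9
```

Request:
play_rows:
  commands: [1,0.02,0,0,0,0,0,1,0.04,0,0,0,0,0,1,0.06,0,0,0,0,0]

```text
time_s: 15.08
tcp_pos: [0.5007, 0.0188, 0.0333]
orientation: [-0.0, 0.68, 0.733, -0.0]
ft_force: [1.0, -2.7, -2.9]
finger_gap: 0.0293
finger_force: 49.9
```

Request:
play_rows:
  commands: [1,0.02,0,0,0,0,0,1,0.04,0,0,0,0,0,1,0.06,0,0,0,0,0]

```text
time_s: 15.45
tcp_pos: [0.5005, 0.0218, 0.0332]
orientation: [-0.0, 0.68, 0.733, -0.0]
ft_force: [-0.3, -2.9, -2.2]
finger_gap: 0.0295
finger_force: 49.9
```

Request:
play_rows:
  commands: [1,0.02,0,0,0,0,0,1,0.04,0,0,0,0,0,1,0.06,0,0,0,0,0]

```text
time_s: 15.82
tcp_pos: [0.5003, 0.0248, 0.0332]
orientation: [-0.0, 0.68, 0.733, 0.0]
ft_force: [-0.4, -1.4, -3.9]
finger_gap: 0.0297
finger_force: 49.9
```

Request:
play_rows:
  commands: [1,0.02,0,0,0,0,0,1,0.04,0,0,0,0,0,1,0.06,0,0,0,0,0]

```text
time_s: 16.2
tcp_pos: [0.5001, 0.0278, 0.0333]
orientation: [0.0, 0.68, 0.733, 0.0]
ft_force: [0.6, -2.6, -2.9]
finger_gap: 0.0295
finger_force: 49.9
```

Request:
play_rows:
  commands: [1,0.02,0,0,0,0,0,1,0.04,0,0,0,0,0,1,0.06,0,0,0,0,0]

```text
time_s: 16.58
tcp_pos: [0.4999, 0.0308, 0.0333]
orientation: [0.0, 0.68, 0.733, 0.0]
ft_force: [1.0, -3.0, -3.4]
finger_gap: 0.0295
finger_force: 49.9
```

Request:
play_rows:
  commands: [1,0.02,0,0,0,0,0,1,0.04,0,0,0,0,0,1,0.06,0,0,0,0,0]

```text
time_s: 16.95
tcp_pos: [0.4996, 0.0338, 0.0332]
orientation: [0.0, 0.68, 0.733, -0.0]
ft_force: [0.5, -2.9, -2.8]
finger_gap: 0.0296
finger_force: 49.9
```

Request:
play_rows:
  commands: [1,0.02,0,0,0,0,0,1,0.04,0,0,0,0,0,1,0.06,0,0,0,0,0]

```text
time_s: 17.32
tcp_pos: [0.4998, 0.0364, 0.0334]
orientation: [0.001, 0.68, 0.733, 0.0]
ft_force: [1.5, -6.9, -2.6]
finger_gap: 0.0297
finger_force: 49.9
```

Force jumped to 6.9 N, so the buffer is reached. I press slightly more and hold.

Request:
play_rows:
  commands: [1,0.01,0,0,0,0,0,1,0.02,0,0,0,0,0,1,0.02,0,0,0,0,0,1,0.02,0,0,0,0,0,1,0.02,0,0,0,0,0]

```text
time_s: 17.95
tcp_pos: [0.4999, 0.0371, 0.0334]
orientation: [0.001, 0.68, 0.733, 0.0]
ft_force: [1.4, -7.1, -2.3]
finger_gap: 0.0297
finger_force: 49.9
```

Request:
play_rows:
  commands: [1,0.01,0,0,0,0,0,1,0.02,0,0,0,0,0,1,0.02,0,0,0,0,0,1,0.02,0,0,0,0,0]

```text
time_s: 18.45
tcp_pos: [0.4999, 0.0379, 0.0335]
orientation: [0.001, 0.68, 0.733, 0.0]
ft_force: [1.9, -9.2, -2.1]
finger_gap: 0.0295
finger_force: 49.9
```

The 2.5 N/mm slope confirms the buffer. Withdrawing slowly.

Request:
play_rows:
  commands: [1,-0.04,0,0,0,0,0,1,-0.1,0,0,0,0,0,1,-0.17,0,0,0,0,0,1,-0.24,0,0,0,0,0,1,-0.31,0,0,0,0,0,1,-0.4,0,0,0,0,0,1,-0.55,0,0,0,0,0,1,-0.75,0,0,0,0,0]

```text
time_s: 19.45
tcp_pos: [0.5021, 0.0007, 0.0333]
orientation: [0.0, 0.68, 0.733, -0.0]
ft_force: [-0.5, 0.8, -3.4]
finger_gap: 0.0298
finger_force: 49.9
```

Request:
play_rows:
  commands: [1,-0.2,0,0,0,0,0,1,-0.4,0,0,0,0,0,1,-0.65,0,0,0,0,0,1,-0.9,0,0,0,0,0,1,-1.15,0,0,0,0,0,1,-1.4,0,0,0,0,0,1,-1.65,0,0,0,0,0,1,-1.9,0,0,0,0,0]

```text
time_s: 20.45
tcp_pos: [0.5092, -0.0942, 0.0333]
orientation: [-0.0, 0.68, 0.733, 0.0]
ft_force: [-0.0, 0.2, -2.0]
finger_gap: 0.0297
finger_force: 49.9
```

Request:
play_rows:
  commands: [1,-0.4,0,0,0,0,0,1,-0.8,0,0,0,0,0,1,-1.2,0,0,0,0,0,1,-1.6,0,0,0,0,0,1,-2.0,0,0,0,0,0,1,-2.4,0,0,0,0,0,1,-2.8,0,0,0,0,0,1,-3.1,0,0,0,0,0]

```text
time_s: 21.45
tcp_pos: [0.5207, -0.2494, 0.0332]
orientation: [0.0, 0.68, 0.733, 0.0]
ft_force: [-0.7, -1.0, -2.8]
finger_gap: 0.0296
finger_force: 49.9
```

```bash
python3 mv.py .4755 -.262 .16 5.9
python3 - <<'E'
from h import *
c=ctrl.read_camera('side');cv2.imwrite('pics/s5.png',cv2.resize(c['frame'][100:320,180:440],None,fx=2.7,fy=2.7,interpolation=cv2.INTER_CUBIC))
E
```

```text
shift [-0.1856 -0.9197 -2.536 ] turn [ 0.004  -0.0001 88.3374] yaw now 94.23740809158892 t 21.45 F [-0.7021 -0.9849 -2.8418]
```

View pics/s5.png

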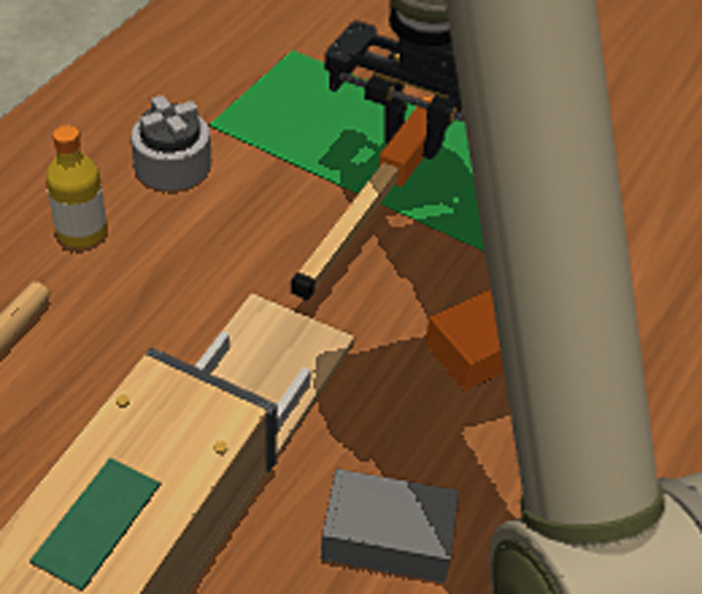

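The tray is empty, the blank is inside, and the stick is clear of the box. I lift, swing back and lay the stick on the mat.

Request:
play_rows:
  commands: [1,-0.1,0,-0.5,0,0,0,1,-0.2,0,-1.3,0,0,0,1,-0.2,0,-2.2,0,0,3,1,-0.2,-0.1,-2.5,0,0,10,1,-0.2,-0.3,-2.5,0,0,20,1,-0.2,-0.5,-2.5,0,0,30,1,-0.2,-0.7,-2.5,0,0,40,1,-0.2,-0.9,-2.5,0,0,50]

```text
time_s: 22.5
tcp_pos: [0.4761, -0.261, 0.1582]
orientation: [-0.0, 0.927, 0.374, -0.0]
ft_force: [-0.3, -0.4, -2.6]
finger_gap: 0.0294
finger_force: 49.9
```

Request:
play_rows:
  commands: [1,0,0,0,0,0,10,1,0,0,0,0,0,20,1,0,0,0,0,0,30,1,0,0,0,0,0,38,1,0,0,0,0,0,38,1,0,0,0,0,0,38]

```text
time_s: 23.25
tcp_pos: [0.4764, -0.2612, 0.1582]
orientation: [-0.0, 0.998, 0.056, -0.0]
ft_force: [0.2, -0.2, -1.9]
finger_gap: 0.0298
finger_force: 49.9
```

```bash
python3 mv.py .476 -.263 .0135 5.9
```

```text
shift [-0.0125  0.0358  2.8941] turn [-0.012   0.0094  0.5266] yaw now 6.4266266828950425 t 23.25 F [ 0.182  -0.1804 -1.9119]
```

Request:
play_rows:
  commands: [1,0,0,0.5,0,0,0,1,0,0,1.2,0,0,0,1,0,0,1.9,0,0,0,1,0,0,2.4,0,0,0,1,0,0,2.65,0,0,0,1,0,0,2.75,0,0,0,1,0,0,2.82,0,0,0,1,0,0,2.84,0,0,0]

```text
time_s: 24.25
tcp_pos: [0.4767, -0.2615, 0.0167]
orientation: [0.0, 0.999, 0.055, 0.0]
ft_force: [0.8, 0.4, -1.7]
finger_gap: 0.0292
finger_force: 49.9
```

Request:
play_rows:
  commands: [1,0,0,0.02,0,0,0,1,0,0,0.04,0,0,0,1,0,0,0.06,0,0,0,1,0,0,0.06,0,0,0]

```text
time_s: 24.75
tcp_pos: [0.4765, -0.2613, 0.0132]
orientation: [-0.0, 0.999, 0.055, -0.0]
ft_force: [-0.0, 0.1, -2.4]
finger_gap: 0.0295
finger_force: 49.9
```

Request:
play_rows:
  commands: [1,0,0,0.01,0,0,0,1,0,0,0.02,0,0,0,1,0,0,0.02,0,0,0]

```text
time_s: 25.12
tcp_pos: [0.4765, -0.2613, 0.0129]
orientation: [0.0, 0.999, 0.055, 0.0]
ft_force: [-2.4, 0.8, 5.3]
finger_gap: 0.0296
finger_force: 49.9
```

Contact with the mat. Release slowly, then rise.

Request:
play_rows:
  commands: [0.2,0,0,0,0,0,0,0,0,0,0,0,0,0,-0.3,0,0,0,0,0,0,-1,0,0,0,0,0,0,-1,0,0,0,0,0,0,-1,0,0,0,0,0,0,-1,0,0,0,0,0,0,-1,0,0,0,0,0,0]

```text
time_s: 26.12
tcp_pos: [0.4765, -0.2613, 0.0123]
orientation: [-0.0, 0.999, 0.055, 0.0]
ft_force: [-0.2, -0.5, -0.4]
finger_gap: 0.0884
finger_force: 0.0
```

Request:
play_rows:
  commands: [-1,0,0,-0.3,0,0,0,-1,0,0,-0.8,0,0,0,-1,0,0,-1.6,0,0,0,-1,0,0,-2.5,0,0,0,-1,0,0,-3.4,0,0,0,-1,0,0,-4,0,0,0,-1,0,0,-4,0,0,0]

```text
time_s: 27.0
tcp_pos: [0.4769, -0.2616, 0.2152]
orientation: [0.002, 0.999, 0.055, 0.002]
ft_force: [0.1, 0.4, -0.1]
finger_gap: 0.0878
finger_force: 0.0
```

Run:
```python
from h import *
c=ctrl.read_camera('side');a=c['frame'][100:330,180:440]
for n in('stick_grip','stick_tip'): print([(r['xy'],r['confidence'],atz(c,r['xy'],.021)) for r in ctrl.tip_of('side',n)[:2]])
cv2.imwrite('pics/e1.png',cv2.resize(a,None,fx=2.5,fy=2.5,interpolation=cv2.INTER_CUBIC))
```

```text
[([345.7, 160.5], 0.57, array([ 0.47970124, -0.25754623,  0.021     ]))]
[([272.3, 136.1], 0.78, array([ 0.71560785, -0.2323153 ,  0.021     ]))]
```

View pics/e1.png

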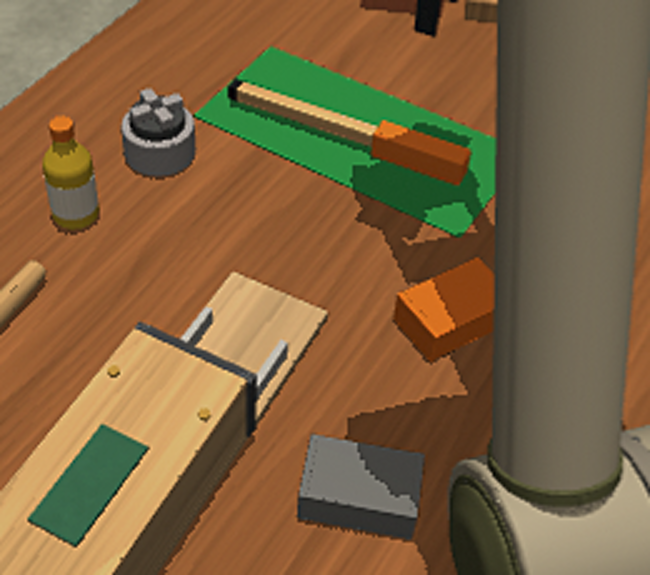

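The stick lies flat on the mat, with its handle at about (420,152) in the crop. The tray is clear and the bystanders are where they were. Handing in.

```bash
python3 -c "
from station import ctrl
print(ctrl.finish_job())"
```

```text
the job is handed in; nothing more can be done
None
```

I handed the job in at about 27 s of the 67 s allowed. The hand-in returned no verdict, and the flap and the blank's touch on the stop after withdrawal could not be seen. The blank was pressed against the end stop at about 6–7 N (9.2 N at the wrist, less sliding friction), the stick was drawn out slowly, and it lies flat on the mat. The chuck and the glue bottle look unmoved, and the arm stayed well away from the hammer.

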